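# Fetch the plate from behind two spares in a parts bin

## Robot

A 6-joint arm with a two-finger parallel gripper is mounted at the origin on the work surface. World frame = base frame: x ahead of the robot, y to its left, z up, the work surface at z = 0. Lengths are in m, angles in rad, forces in N, time in s.
With the tool pointing down it reaches from about 0.35 to 0.8 m from the base axis. Payload 7.3 kg.
Tool frame: the origin (TCP) lies midway between the tips of the shut fingers; the grasp point (between the pads) lies 19 mm behind it; z points along the fingers, y is the line along which they close (so a half turn about z gives the same grasp; the last joint's range is limited). The gripper opens to 85 mm and grips with 20 to 120 N. Pads are 22 mm wide; open, the fingers measure 114 mm over their backs; the gripper's body (76 mm by 85 mm) begins 54 mm behind the grasp point. The pads swing forward as they close: fully open they stand 13 mm farther back than shut.
Start: joints at [-1.337, 0.342, 1.524, -0, 1.275, -0.146], TCP at [0.195, -0.488, 0.231] pointing down, gripper open.
Joint ranges: [-2.53, 2.53], [-0.77, 2.02], [0.04, 2.7], [-1, 4.14], [0.28, 2.66], [-3.11, 3.11]. Speed limits (rad/s): [2.57, 2.57, 3.14, 3.14, 3.14, 3.14].

## Interface

Orientations are given as a unit quaternion [x, y, z, w].
In Python, from bench import * gives the robot as it stands. The module is installed in compiled form; this text tells all that it offers.
- The arm moves only by the shell command python3 -m pendant 'ROWS'. ROWS is JSON, one flat list of numbers, 7 for each row, row after row: the turn, a rotation vector about the tool's x, y, z in degrees, then the shift along the tool's x, y, z in cm, then the finger opening in cm, from 0 to 8.54. A call has 1 to 8 rows; each row shifts and turns the commanded pose from where the row before left it, along the tool's axes as they then stand; what a row does not reach is not made up. A row lasts 1/8 s, in which the tool goes at most 62.5 mm and 10.7 degrees, less where a joint would pass 70% of its speed; a pose out of reach is approached as far as the arm can. A call is refused whole if a number of a shift passes 6.25 or a number of a turn 10.7, either way. A call with a gripper value outside its range is refused whole. The fingers move at their own pace and stop on an object; the grip force is fixed at half the most. Time passes only in rows, so rows that do not move let the fingers close. It gives the time, the measured TCP pose, the force, the opening and the grip force at its end, in the units of the state.
- read_state(): the state, without advancing time (a new reading comes with each control period).
- snapshot(name): name is "scene" or "top"; returns a dict with "frame" (384x512x3 uint8, red, green, blue), "depth" (384x512 float32, m along the optical axis (not along the pixel's ray), 0 where there is no reading), "camera_matrix" (3x3 intrinsics, pixels), "rvec" (rotation vector, rad) and "tvec" (3), from world to camera coordinates, as OpenCV has them. Camera axes: x right, y down, z forward; pixel columns grow to the right and rows downward; lengths in m; the calibration is good to about 2 mm. A picture is of the moment at which its call begins.
- job_done(): hands the job in; it is judged then, once.
Trained networks look in a picture, given as the dict that the camera call returned (one of the last four; its "shot" number tells which), for a name from the list of things; names that differ only in an ending like _2 or _b are one class to them, and where a whole thing is asked for, a point or a joint stands for the part that bears it (a point fixed in the world has none). Each returns a list of dicts, best first, with "p" (0 to 1); they miss things now and then, are a little off and sometimes report something else, mostly with a low value. They report only what shows in the picture. A call takes as long as a camera call. They do not tell look-alikes from the thing itself.
- look_for(query, picture): "xyz" ([x, y, z] in m, in the coordinates of the camera as it stood for that picture, good to about 4 mm: the middle of the surface that is visible of it).
- outline_of(query, picture): "pixels" (384x512 bool, what is visible of it).
- landmark_of(query, picture): "xyz" ([x, y, z] in m, in the coordinates of the camera as it stood for that picture, good to about 4 mm: a listed point, or the origin of a listed thing).
The state is a dict: "clock": time; "joint_pos": joint angles; "qd": joint speeds; "effort": joint torques, N m; "ee_pos": TCP position; "tcp_rot": TCP orientation; "wrist_force": force on the tool from outside, world axes, zero at the start; "moment": the same for the moment, N m; "finger_gap": opening from 0.0 (shut) to 1.0 (fully open); "finger_force": force on a finger pad.
Only numpy, scipy, OpenCV 4.12 (cv2) and the standard library are available. Lean on these libraries where they do the work, as an engineer would, in place of code of your own. Each camera call takes 0.05 s, during which the arm holds its last target. There are 200 camera calls.

## Task

The square plate at the back of the long black bin is wanted on the sloping order rack, but a filter and a carton stand in front of it: first stand both of them in the steel side tray. With both waiting there, lay the plate flat on the free half of the slope, squarely, with its lower edge up against the front lip, beside the round disc and without shifting that disc. Then put the filter and the carton back in the bin, each at the place where it stood at the start, and keep both upright all the time.

Things in the scene. Friction and masses are not known exactly. Their poses are not given: they have to be found in the camera images.
- filter_c (a point): White canister filter with steel bands, an upright cylinder 54 mm in diameter and 60 mm tall, with a dark stud (22 mm across, 10 mm tall) on top: 70 mm in all; about 0.3 kg. Loose; stands in the bin, first or second from the front. The point is on its axis, 35 mm above its underside; z up its axis.
- carton_c (a point): Brown cardboard carton with a tape strip, upright, 50 x 50 mm and 70 mm tall, rigid; about 0.25 kg. Loose; stands in the bin in the other of the first two places. The point is its centre, 35 mm above its underside; x and y across its sides, z up. To put either back, note its position before moving anything.
- plate_c (a point): Bare aluminium plate, 56 x 56 mm, 14 mm thick, with dark bore and bolt holes; 0.12 kg. Loose; lies flat on the bin floor, last in the row. The side walls are too near (7 mm) to grip it across the bin; along the bin 40 mm are free behind it, but only about 6 mm in front until filter and carton are out. The point is its centre, 7 mm above its underside; x, y across its sides, z up.
- disc_c (a point): Round steel disc with a dark bore, 56 mm in diameter and 12 mm thick, loose, already lying on the slope against the lip, about 55 mm to the +y side of the deck's middle. Not to be moved. The point is its centre, 6 mm above its underside.
- bin: Long black open-topped parts bin, fixed: 246 x 78 mm outside, 22 mm high; walls and floor 4 mm thick (inside 238 x 70 mm). Origin at the centre of its underside on the table, x along its length towards the back end where the plate lies, z up. Filter and carton rise well over its walls: grip them across the bin (along y), about 10 mm above their centres, so that the fingertips stay above the walls.
- side_tray: Shallow steel tray, fixed: 228 x 140 mm outside, 14 mm high, walls and floor 4 mm thick. Origin at the centre of its underside on the table, x along its length (away from the robot, give or take the yaw), z up. A loose cardboard tape roll 50 mm across, 18 mm high lies near x = +76 mm; the rest is free (stand things at about x = -75 and x = -5 mm).
- deck: Aluminium deck of the grey order rack, fixed, sloping 15 degrees, 125 mm long, 210 wide; lip 15 mm high along its low edge, no side walls. Origin on its surface, mid-lip, at the lip's inner face; x up the slope (away from the robot), y along the lip, z square to the surface. The -y half is free: seated plate's centre at x 28, y -50, z 7 mm. It will not slide by itself; grip along y, off the lip.
Not all that is in view belongs to the job. What is shaped like the part that bears filter_c but green, turquoise or yellow is not meant.

How it is judged:
By the outcome, as a careful person would: the job done as asked, in the order asked, and still so for the second after the job is handed in, with the robot touching nothing.
It also fails if it takes over 128 s, if anything falls off the work surface, if the arm or the gripper's body presses on something with over 40 N, if the wrist force passes 120 N, or if a joint passes its speed limit or range.

## Working session

There is one attempt and no reset: what is moved stays moved. The work goes in short steps, Python scripts to look and compute and a shell command to move; the robot and the scene stay as the last step left them, time stands still between calls to the robot, and variables do not carry over. Pictures are saved under pics/ and viewed, at most 14 in all, crops included, and the job is handed in when it is done.

```bash
mkdir -p pics; cat > h.py <<'E'
from bench import *
import numpy as np, cv2
from scipy.spatial.transform import Rotation as R
def cam(s):
    return cv2.Rodrigues(np.array(s["rvec"],float))[0], np.array(s["tvec"],float).reshape(3)
def w(s,p):
    r,t=cam(s); return r.T@(np.array(p,float)-t)
def cloud(s):
    K=np.array(s["camera_matrix"]); d=s["depth"]; v,u=np.mgrid[:384,:512]
    P=np.stack([(u-K[0,2])/K[0,0]*d,(v-K[1,2])/K[1,1]*d,d],-1)
    r,t=cam(s); return (P-t)@r
def pix(s,p):
    r,t=cam(s); q=np.array(s["camera_matrix"])@(r@np.array(p)+t); return (q[:2]/q[2]).round().astype(int)
E
python3 - <<'E'
from h import *
np.set_printoptions(precision=4,suppress=True)
st=read_state(); print({k:np.round(v,3) for k,v in st.items()})
for n in ("top","scene"):
    s=snapshot(n); cv2.imwrite(f"pics/{n}0.png",cv2.cvtColor(cv2.resize(s["frame"],(800,600)),cv2.COLOR_RGB2BGR))
    np.savez(f"{n}0.npz",**{k:s[k] for k in("frame","depth","camera_matrix","rvec","tvec")})
    for q in ("filter_c","carton_c","plate_c","disc_c","bin","side_tray","deck"):
        for d in landmark_of(q,s)[:3]:
            p=w(s,d["xyz"]); print(n,q,round(d["p"],2),p,pix(s,p))
E
```

```text
{'clock': np.float64(0.0), 'joint_pos': array([-1.337,  0.343,  1.525,  0.   ,  1.275, -0.146]), 'qd': array([ 0.   ,  0.001,  0.   ,  0.001, -0.   , -0.   ]), 'effort': array([  0.   , -43.367, -24.601,  -0.   ,   0.008,  -0.   ]), 'ee_pos': array([ 0.195, -0.487,  0.231]), 'tcp_rot': array([ 0.982,  0.189, -0.   , -0.001]), 'wrist_force': array([-1.324,  0.407,  0.035]), 'moment': array([-0.025, -0.013, -0.027]), 'finger_force': np.float64(0.0), 'finger_gap': np.float64(0.997)}
top filter_c 0.9 [ 0.5799 -0.1954  0.0373] [313 178]
top filter_c 0.83 [ 0.4889 -0.1951  0.0368] [314 210]
top filter_c 0.56 [ 0.5269 -0.3032  0.0394] [352 197]
top carton_c 0.92 [ 0.4595 -0.3002  0.0355] [351 221]
top plate_c 0.83 [ 0.5898 -0.3014  0.0091] [349 176]
top plate_c 0.3 [0.4631 0.2923 0.0245] [140 219]
top disc_c 0.67 [0.4972 0.3524 0.0363] [118 207]
top bin 0.7 [ 0.5392 -0.301  -0.0019] [348 194]
top side_tray 0.94 [ 0.5587 -0.0147 -0.0007] [249 187]
top side_tray 0.54 [ 0.5279 -0.2989  0.0411] [351 197]
top deck 0.76 [0.464  0.2914 0.0249] [140 219]
top deck 0.32 [ 0.5419 -0.2997 -0.001 ] [348 193]
scene filter_c 0.94 [ 0.5252 -0.302   0.0436] [196 270]
scene filter_c 0.87 [ 0.4688 -0.4132  0.0345] [147 297]
scene filter_c 0.7 [ 0.5781 -0.1919  0.0372] [241 248]
scene carton_c 0.81 [ 0.4591 -0.3012  0.0378] [175 257]
scene carton_c 0.64 [ 0.5573 -0.0178  0.0027] [272 203]
scene plate_c 0.84 [ 0.5876 -0.2963  0.0067] [220 288]
scene plate_c 0.41 [ 0.4578 -0.3005  0.0379] [175 257]
scene disc_c 0.65 [0.4964 0.3534 0.035 ] [319 108]
scene bin 0.96 [ 0.54   -0.2986 -0.0014] [204 280]
scene side_tray 0.93 [ 0.5572 -0.0185  0.0021] [272 204]
scene deck 0.9 [0.4675 0.2966 0.0235] [302 118]
scene deck 0.44 [ 0.5258 -0.2999  0.0414] [197 270]
```

View pics/top0.png

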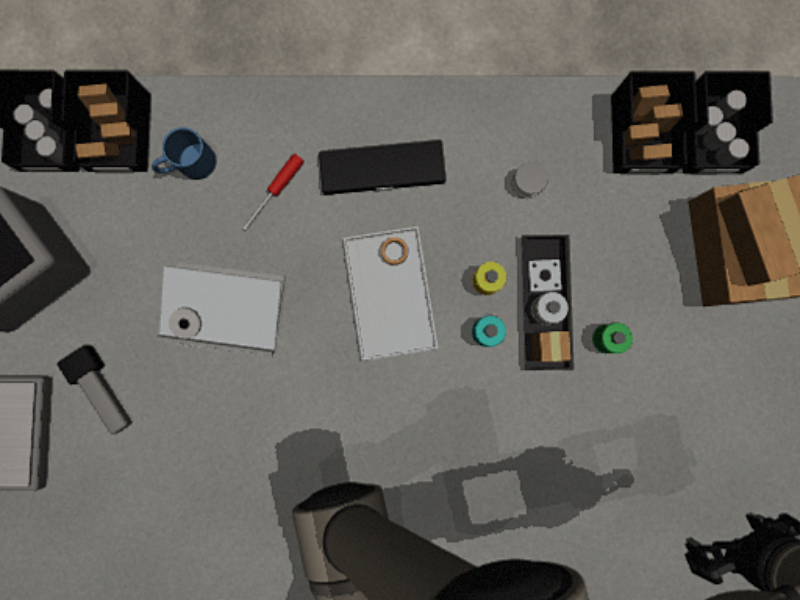

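View pics/scene0.png

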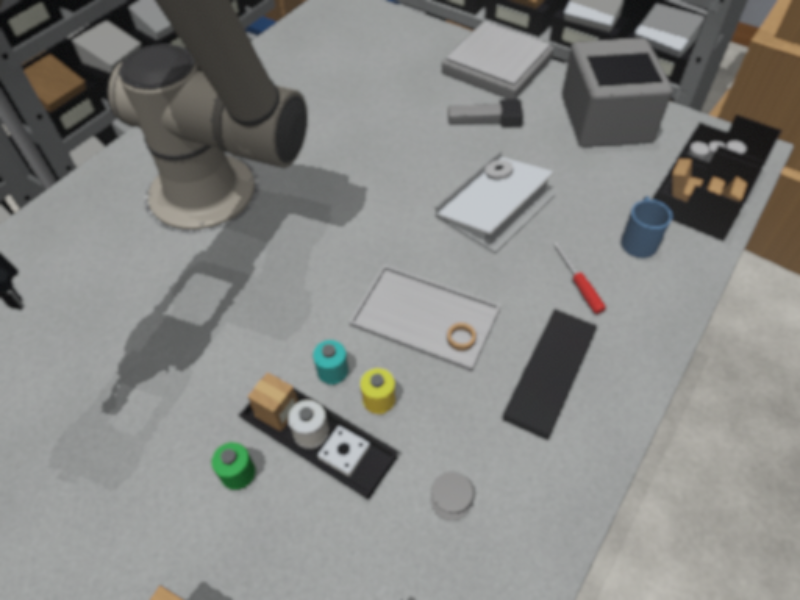

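```bash
python3 - <<'E'
from h import *
np.set_printoptions(precision=4,suppress=True)
S={n:dict(np.load(n+"0.npz")) for n in("top","scene")}
f=S["top"]["frame"]; c=cv2.resize(f[150:260,290:400],(600,600),interpolation=3)
g=cv2.resize(S["scene"]["frame"][210:340,110:280],(785,600),interpolation=3)
cv2.imwrite("pics/crop.png",cv2.cvtColor(g,cv2.COLOR_RGB2BGR))
P=cloud(S["top"]); Q=cloud(S["scene"])
def rect(P,x0,x1,y0,y1,z0,z1,lab):
    m=(P[...,0]>x0)&(P[...,0]<x1)&(P[...,1]>y0)&(P[...,1]<y1)&(P[...,2]>z0)&(P[...,2]<z1)
    q=P[m]
    if len(q)<8: print(lab,"few",len(q)); return
    r=cv2.minAreaRect((q[:,:2]*1000).astype(np.float32)); print(lab,len(q),np.round(r[0],1),np.round(r[1],1),round(r[2],1),"z",np.median(q[:,2]),"mean",q.mean(0))
for n,A in(("top",P),("scene",Q)):
    rect(A,.41,.49,-.35,-.25,.06,.08,n+" carton top")
    rect(A,.49,.565,-.35,-.25,.055,.066,n+" filter top")
    rect(A,.49,.565,-.35,-.25,.066,.08,n+" stud")
    rect(A,.38,.69,-.36,-.24,.017,.028,n+" bin rim")
    rect(A,.557,.63,-.335,-.265,.012,.0205,n+" plate")
    rect(A,.41,.70,-.12,.09,.009,.0165,n+" tray rim")
    rect(A,.41,.70,-.12,.09,.0165,.03,n+" roll")
    # deck plane
    m=(A[...,0]>.475)&(A[...,0]<.57)&(A[...,1]>.20)&(A[...,1]<.30)&(A[...,2]>.02)&(A[...,2]<.07)
    q=A[m]; c,*_=np.linalg.lstsq(np.c_[q[:,:2],np.ones(len(q))],q[:,2],rcond=None); res=q[:,2]-np.c_[q[:,:2],np.ones(len(q))]@c
    k=abs(res)<.004;c,*_=np.linalg.lstsq(np.c_[q[k,:2],np.ones(k.sum())],q[k,2],rcond=None)
    print(n,"deck",c,np.degrees(np.arctan(np.hypot(*c[:2]))),"yaw",np.degrees(np.arctan2(c[1],c[0])),len(q),k.sum())
E
```

```text
top carton top 367 [ 459.7 -300.8] [48.3 51.7] 0.3 z 0.07436524747017792 mean [ 0.4595 -0.2998  0.0741]
top filter top 223 [ 526.9 -299.9] [52.6 52.4] 72.6 z 0.06390442744201977 mean [ 0.5265 -0.2984  0.0633]
top stud 95 [ 527.2 -301.1] [40.3 46.6] 24.7 z 0.07091359475321694 mean [ 0.527  -0.3002  0.0712]
top bin rim 945 [ 540.9 -301.5] [245.5  88. ] 1.0 z 0.021442965900650212 mean [ 0.5559 -0.2993  0.0215]
top plate 320 [ 592.8 -300.3] [60.5 70.1] 1.0 z 0.017976576112080735 mean [ 0.5896 -0.2985  0.0178]
top tray rim 399 [556.6 -15.8] [227.8 140. ] 9.3 z 0.01322889609304709 mean [ 0.5617 -0.0128  0.0128]
top roll 207 [556.5 -15.8] [227.4 139.3] 9.3 z 0.020081753794270168 mean [ 0.6013 -0.0199  0.0203]
top deck [ 0.2695 -0.0351 -0.0922] 15.203823160031716 yaw -7.431120873220544 1201 1127
scene carton top 474 [ 457.7 -301. ] [52.1 51. ] 2.6 z 0.07370499565449304 mean [ 0.4602 -0.3024  0.0729]
scene filter top 308 [ 525.9 -300.8] [52.5 53. ] 87.7 z 0.06349605533411652 mean [ 0.5283 -0.3024  0.063 ]
scene stud 103 [ 526.3 -301.7] [43.8 46.1] 32.3 z 0.07310280349186446 mean [ 0.5263 -0.3018  0.0716]
scene bin rim 1205 [ 538.3 -300.6] [247.2  87.3] 0.8 z 0.020866337174375825 mean [ 0.566  -0.3046  0.0209]
scene plate 505 [ 593.2 -296.1] [69.1 62. ] 0.0 z 0.017956309226338327 mean [ 0.5883 -0.2987  0.0178]
scene tray rim 541 [554.1 -15.3] [230.  144.7] 9.0 z 0.013030003710660105 mean [ 0.5645 -0.0212  0.0129]
scene roll 186 [555.4 -17. ] [227.3 139.5] 9.5 z 0.020251082459012054 mean [ 0.615  -0.0199  0.0201]
scene deck [ 0.2657 -0.0333 -0.0905] 14.992335928167591 yaw -7.132096082389437 648 637
```

View pics/crop.png

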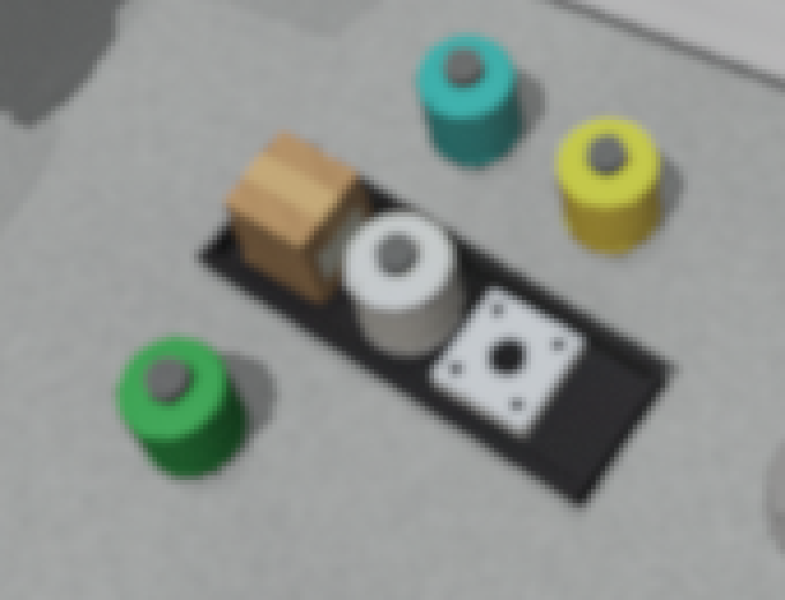

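White one in the bin at (549,307) in the 800-px top view is the filter. Yellow (490,277), turquoise (490,331) and green (614,338) are look-alikes outside the bin. The crop confirms the white canister in the second place, the carton in first place and the plate behind it. Next: measure the deck edges and compute the first move.

```bash
cat >> h.py <<'E'
def to(x,y,z,yaw=None):
    """print shifts in tool axes (cm) to TCP target after turning (about tool z) to yaw (deg), tool down"""
    st=read_state(); r=R.from_quat(st["tcp_rot"]); m=r.as_matrix(); cy=np.degrees(np.arctan2(m[1,0],m[0,0]))
    yw=cy if yaw is None else yaw
    a=np.radians(yw); M=np.array([[np.cos(a),np.sin(a),0],[np.sin(a),-np.cos(a),0],[0,0,-1]]).T
    d=np.array([x,y,z])-st["ee_pos"]
    print("t",round(st["clock"],2),"yaw",round(cy,2),"tilt",np.round(np.degrees(np.arccos(-m[2,2])),2),"pos",np.round(st["ee_pos"],4),"turn z",round(cy-yw,1),"shift cm",np.round(M@d*100,2),"F",np.round(st["wrist_force"],1),"gap",round(float(st["finger_gap"]),3))
E
python3 - <<'E'
from h import *
np.set_printoptions(precision=1,suppress=True)
for n,c in(("top",(.2695,-.0351,-.0922)),("scene",(.2657,-.0333,-.0905))):
    A=cloud(dict(np.load(n+"0.npz"))).reshape(-1,3)
    for yaw in(-7.3,):
        X=R.from_euler("ZY",[yaw,-15],degrees=True).as_matrix()
        o=np.array([.466,.294,0]);o[2]=c[0]*o[0]+c[1]*o[1]+c[2]
        q=(A-o)@X*1000
        q=q[(abs(q[:,0])<200)&(abs(q[:,1])<160)]
        s=q[abs(q[:,2])<3]
        print(n,"o",o*1000,"deck x pct",np.percentile(s[:,0],[0,1,99,100]),"y",np.percentile(s[:,1],[0,1,99,100]),cv2.minAreaRect(s[:,:2].astype(np.float32)))
        l=q[(q[:,2]>11)&(q[:,2]<22)&(q[:,0]<15)&(q[:,0]>-15)]
        if len(l): print("lip",len(l),np.percentile(l[:,0],[0,10,50,90,100]),l[:,1].min(),l[:,1].max())
        d=q[(q[:,2]>8)&(q[:,2]<15)&(q[:,0]>6)&(q[:,0]<70)]
        print("disc",len(d),cv2.minAreaRect(d[:,:2].astype(np.float32)) if len(d)>5 else "",d.mean(0))
to(.5265,-.3005,.14,1)
E
```

```text
top o [466.  294.   23.1] deck x pct [-115.8 -104.8  122.5  123.9] y [-159.8 -146.6  149.9  159.9] ((4.000724792480469, -0.144317626953125), (319.6645812988281, 239.6197509765625), 89.84233093261719)
lip 236 [-8.4 -6.6 -3.   9.4 15. ] -102.54904935284449 106.95518961760435
disc 267 ((30.320276260375977, 59.581825256347656), (48.57173156738281, 55.77561950683594), 7.671780109405518) [29.6 58.9 12. ]
scene o [466.  294.   23.5] deck x pct [-116.6 -106.2  122.3  125.3] y [-159.5 -149.   146.6  159.9] ((4.5335235595703125, 2.4601287841796875), (241.89993286132812, 319.087890625), 1.3485355377197266)
lip 160 [-11.2  -8.   -3.4   8.4  14.9] -103.23674921997763 106.23177931156225
disc 143 ((28.81476402282715, 57.22015380859375), (53.57118606567383, 52.64025115966797), 62.95724868774414) [29.9 57.9 12. ]
t 0.8 yaw 21.76 tilt 0.01 pos [ 0.2 -0.5  0.2] turn z 20.8 shift cm [ 33.5 -18.1   9.1] F [ 0.3 -0.2 -0.6] gap 0.999
```

```bash
python3 -m pendant '[0,0,10.4,0,0,0,8.5, 0,0,10.4,0,0,0,8.5, 0,0,0,3,-1.6,0,8.5, 0,0,0,5.2,-2.8,0,8.5, 0,0,0,5.2,-2.8,0,8.5, 0,0,0,5.2,-2.8,0,8.5, 0,0,0,5.2,-2.8,0,8.5, 0,0,0,5.2,-2.8,0,8.5]'; python3 -m pendant '[0,0,0,4.5,-2.5,0,8.5, 0,0,0,0,0,5,8.5, 0,0,0,0,0,4,8.5, 0,0,0,0,0,0,8.5]'; python3 -c "
from h import *
to(.5265,-.3005,.031,1)"
```

```text
clock: 1.8
ee_pos: [0.4836, -0.3257, 0.2314]
tcp_rot: [1.0, 0.008, 0.0, 0.0]
wrist_force: [-0.3, -0.5, 0.6]
finger_gap: 0.994
finger_force: 0.0
clock: 2.3
ee_pos: [0.525, -0.2996, 0.1383]
tcp_rot: [1.0, 0.009, -0.003, -0.002]
wrist_force: [-0.2, -0.4, 0.7]
finger_gap: 0.992
finger_force: 0.0
t 2.3 yaw 0.98 tilt 0.41 pos [ 0.525  -0.2996  0.1383] turn z -0.0 shift cm [ 0.14  0.09 10.73] F [-0.2 -0.4  0.7] gap 0.992
```

```bash
python3 -m pendant '[0,0,0,0.1,0.1,4,8.5, 0,0,0,0,0,4,8.5, 0,0,0,0,0,2.7,8.5, 0,0,0,0,0,0,8.5]'; python3 -c "
from h import *
to(.5265,-.3005,.031,1)
s=snapshot('scene');cv2.imwrite('pics/s1.png',cv2.cvtColor(cv2.resize(s['frame'][180:340,90:300],(788,600),interpolation=3),cv2.COLOR_RGB2BGR))"
```

```text
clock: 2.8
ee_pos: [0.5274, -0.3022, 0.0344]
tcp_rot: [1.0, 0.008, -0.001, -0.0]
wrist_force: [0.5, 0.2, -0.3]
finger_gap: 0.995
finger_force: 0.0
t 2.8 yaw 0.94 tilt 0.08 pos [ 0.5274 -0.3022  0.0344] turn z -0.1 shift cm [-0.09 -0.17  0.34] F [ 0.5  0.2 -0.3] gap 0.995
```

View pics/s1.png

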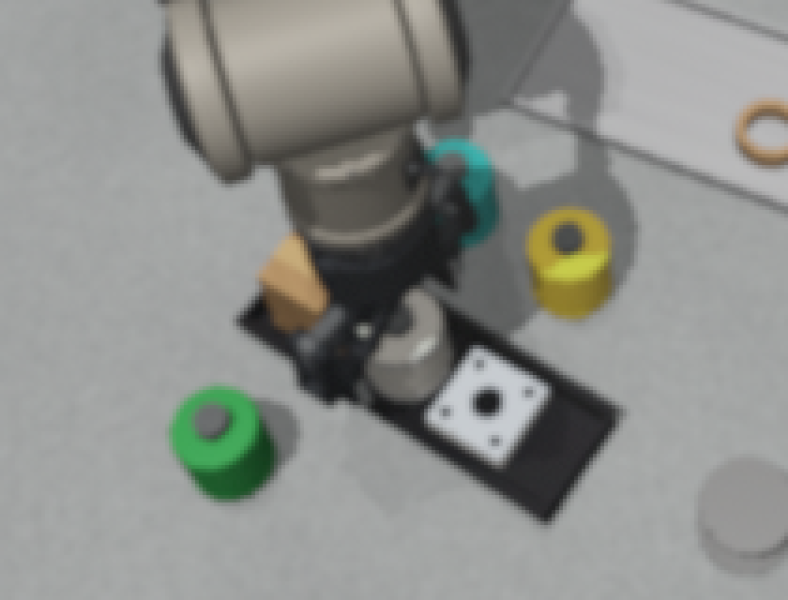

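The gripper straddles the filter (crop pixel ~(405,350)), and nothing is touched.

```bash
python3 -m pendant '[0,0,0,-0.1,-0.15,0.3,8.5, 0,0,0,0,0,0,8.5, 0,0,0,0,0,0,5, 0,0,0,0,0,0,4.5, 0,0,0,0,0,0,4.5,0,0,0,0,0,0,4.5]';python3 -c "
from h import *
to(.5265,-.3005,.031,1)"
```

```text
clock: 3.6
ee_pos: [0.527, -0.3009, 0.0321]
tcp_rot: [1.0, 0.008, 0.001, 0.001]
wrist_force: [-0.2, -0.7, 6.0]
finger_gap: 0.621
finger_force: 63.2
t 3.6 yaw 0.96 tilt 0.09 pos [ 0.527  -0.3009  0.0321] turn z -0.0 shift cm [-0.05 -0.04  0.11] F [-0.2 -0.7  6. ] gap 0.621
```

```bash
python3 -m pendant '[0,0,0,0,0,-1,4.5, 0,0,0,0,0,-3,4.5, 0,0,0,0,0,-4,4.5, 0,0,0,0,0,-3,4.5, 0,0,0,0.2,-2.5,0,4.5, 0,0,0,0.5,-5,0,4.5, 0,0,0,0.5,-5,0,4.5, 0,0,0,0.5,-5,0,4.5]'; python3 -m pendant '[0,0,0,0.5,-5,0,4.5, 0,0,0,0.4,-3.6,0,4.5, 0,0,0,0.2,-2.3,0,4.5, 0,0,0,0,0,3,4.5, 0,0,0,0,0,4,4.5, 0,0,0,0,0,2.5,4.5, 0,0,0,0,0,0.8,4.5,0,0,0,0,0,0,4.5]';python3 -c "
from h import *
to(.5506,-.0166,.0325,1)"
```

```text
clock: 4.6
ee_pos: [0.5393, -0.1221, 0.1397]
tcp_rot: [1.0, 0.008, -0.002, -0.001]
wrist_force: [0.7, -0.5, -2.2]
finger_gap: 0.613
finger_force: 63.5
clock: 5.6
ee_pos: [0.5491, -0.0154, 0.0378]
tcp_rot: [1.0, 0.009, -0.001, -0.0]
wrist_force: [0.4, -0.1, -1.8]
finger_gap: 0.613
finger_force: 63.6
t 5.6 yaw 0.99 tilt 0.1 pos [ 0.5491 -0.0154  0.0378] turn z -0.0 shift cm [0.15 0.12 0.53] F [ 0.4 -0.1 -1.8] gap 0.613
```

```bash
python3 -m pendant '[0,0,0,0,0,0.3,4.5, 0,0,0,0,0,0.2,4.5, 0,0,0,0,0,0,4.5]'; python3 -c "
from h import *
to(.5506,-.0166,.0325,1)"
```

```text
clock: 5.98
ee_pos: [0.5499, -0.0162, 0.0336]
tcp_rot: [1.0, 0.008, 0.0, 0.0]
wrist_force: [-0.7, 0.9, -3.2]
finger_gap: 0.616
finger_force: 63.6
t 5.97 yaw 0.95 tilt 0.03 pos [ 0.5499 -0.0162  0.0336] turn z -0.0 shift cm [0.06 0.05 0.11] F [-0.7  0.9 -3.2] gap 0.616
```

```bash
python3 -m pendant '[0,0,0,0,0,0.1,4.5, 0,0,0,0,0,0.1,4.5,0,0,0,0,0,0,4.5]'; python3 -m pendant '[0,0,0,0,0,0,8.5,0,0,0,0,0,0,8.5,0,0,0,0,0,0,8.5]';python3 -c "
from h import *
to(.459,-.3008,.14,1)"
```

```text
clock: 6.35
ee_pos: [0.55, -0.0162, 0.0321]
tcp_rot: [1.0, 0.008, 0.0, 0.0]
wrist_force: [-0.9, 0.4, 4.8]
finger_gap: 0.617
finger_force: 64.5
clock: 6.72
ee_pos: [0.5498, -0.0161, 0.0312]
tcp_rot: [1.0, 0.008, 0.0, 0.0]
wrist_force: [-0.4, 0.2, 0.4]
finger_gap: 0.995
finger_force: 0.0
t 6.72 yaw 0.96 tilt 0.01 pos [ 0.5498 -0.0161  0.0312] turn z -0.0 shift cm [ -9.58  28.31 -10.88] F [-0.4  0.2  0.4] gap 0.995
```

```bash
python3 -m pendant '[0,0,0,0,0,-3,8.5, 0,0,0,0,0,-5,8.5, 0,0,0,0,0,-3,8.5, 0,0,0,-1,3,0,8.5, 0,0,0,-1.8,5.3,0,8.5, 0,0,0,-1.8,5.3,0,8.5, 0,0,0,-1.8,5.3,0,8.5,0,0,0,-1.8,5.3,0,8.5]'; python3 -m pendant '[0,0,0,-1.4,4.1,0,8.5, 0,0,0,0,0,3,8.5,0,0,0,0,0,4,8.5,0,0,0,0,0,2,8.5,0,0,0,0,0,0,8.5]';python3 -c "
from h import *
to(.459,-.3008,.0315,1)
s=snapshot('scene');p=[(q['p'],w(s,q['xyz']).round(4)) for q in landmark_of('filter_c',s)];print(p);print(landmark_of('carton_c',s)[:1] and w(s,landmark_of('carton_c',s)[0]['xyz']))
cv2.imwrite('pics/s2.png',cv2.cvtColor(cv2.resize(s['frame'][160:340,90:330],(800,600),interpolation=3),cv2.COLOR_RGB2BGR))"
```

```text
clock: 7.72
ee_pos: [0.4712, -0.2611, 0.1414]
tcp_rot: [1.0, 0.008, 0.0, 0.0]
wrist_force: [0.7, -0.2, -0.0]
finger_gap: 0.993
finger_force: 0.0
clock: 8.35
ee_pos: [0.4577, -0.3, 0.0499]
tcp_rot: [1.0, 0.008, -0.001, -0.001]
wrist_force: [-0.2, -0.1, 0.6]
finger_gap: 0.995
finger_force: 0.0
t 8.35 yaw 0.95 tilt 0.2 pos [ 0.4577 -0.3     0.0499] turn z -0.0 shift cm [0.13 0.09 1.84] F [-0.2 -0.1  0.6] gap 0.995
[(0.96, array([ 0.5476, -0.0159,  0.0412])), (0.85, array([ 0.4841, -0.1912,  0.0334])), (0.75, array([ 0.5783, -0.194 ,  0.0355])), (0.68, array([ 0.4712, -0.4128,  0.0343])), (0.23, array([0.4646, 0.3014, 0.0267])), (0.15, array([ 0.5857, -0.2975,  0.0061]))]
[ 0.45556294 -0.30014631  0.03766942]
```

View pics/s2.png

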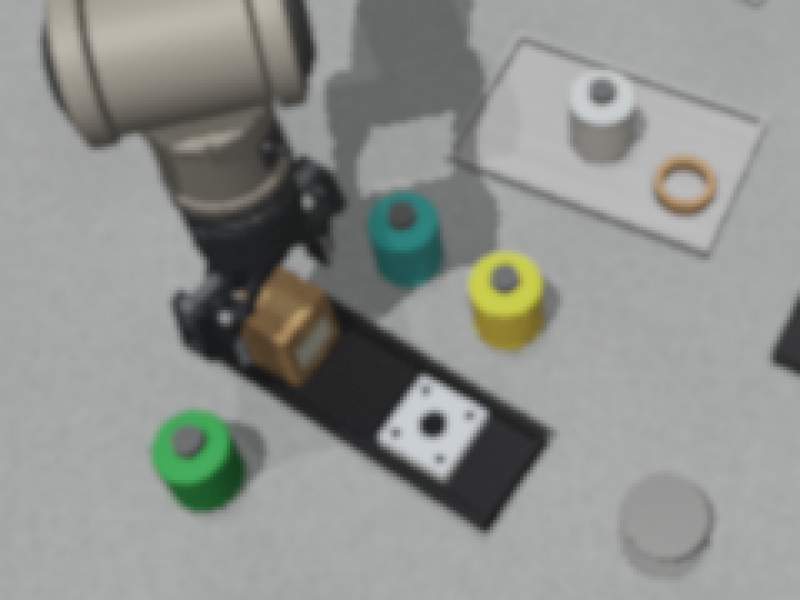

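The filter stands upright in the tray (~(600,115)), and the gripper straddles the carton (~(290,325)). Lower and grip.

```bash
python3 -m pendant '[0,0,0,0.1,0.05,1,8.5, 0,0,0,0,0,0.8,8.5, 0,0,0,0,0,0,8.5, 0,0,0,0,0,0,5, 0,0,0,0,0,0,4.1, 0,0,0,0,0,0,4.1,0,0,0,0,0,0,4.1]';python3 -c "
from h import *
to(.4815,-.0279,.14,1)"
```

```text
clock: 9.43
ee_pos: [0.4599, -0.3014, 0.0338]
tcp_rot: [1.0, 0.008, 0.0, 0.0]
wrist_force: [0.4, -0.2, 4.5]
finger_gap: 0.581
finger_force: 62.2
t 9.43 yaw 0.96 tilt 0.07 pos [ 0.4599 -0.3014  0.0338] turn z -0.0 shift cm [  2.64 -27.31 -10.62] F [ 0.4 -0.2  4.5] gap 0.581
```

```bash
python3 -m pendant '[0,0,0,0,0,-1,4.1, 0,0,0,0,0,-3,4.1, 0,0,0,0,0,-4,4.1, 0,0,0,0,0,-3,4.1, 0,0,0,0.2,-2.5,0,4.1, 0,0,0,0.5,-5,0,4.1, 0,0,0,0.5,-5,0,4.1, 0,0,0,0.5,-5,0,4.1]'; python3 -m pendant '[0,0,0,0.5,-5,0,4.1, 0,0,0,0.3,-3,0,4.1, 0,0,0,0.1,-1.8,0,4.1, 0,0,0,0,0,3,4.1, 0,0,0,0,0,4,4.1, 0,0,0,0,0,2.7,4.1, 0,0,0,0,0,0.8,4.1,0,0,0,0,0,0,4.1]';python3 -m pendant '[0,0,0,0,0,0.2,4.1, 0,0,0,0,0,0.2,4.1,0,0,0,0,0,0,4.1]';python3 -c "
from h import *
to(.4815,-.0279,.0338,1)"
```

```text
clock: 10.42
ee_pos: [0.4722, -0.1228, 0.1419]
tcp_rot: [1.0, 0.008, -0.001, -0.001]
wrist_force: [1.0, -0.5, -2.0]
finger_gap: 0.578
finger_force: 62.3
clock: 11.42
ee_pos: [0.4807, -0.0277, 0.0381]
tcp_rot: [1.0, 0.008, -0.0, -0.0]
wrist_force: [-0.7, -0.5, -1.3]
finger_gap: 0.575
finger_force: 62.3
clock: 11.8
ee_pos: [0.4812, -0.0278, 0.0347]
tcp_rot: [1.0, 0.008, 0.0, 0.0]
wrist_force: [0.5, 0.6, -2.6]
finger_gap: 0.581
finger_force: 62.3
t 11.8 yaw 0.96 tilt 0.04 pos [ 0.4812 -0.0278  0.0347] turn z -0.0 shift cm [0.03 0.01 0.09] F [ 0.5  0.6 -2.6] gap 0.581
```

```bash
python3 -m pendant '[0,0,0,0,0,0.1,4.1, 0,0,0,0,0,0,4.1, 0,0,0,0,0,0,8.5,0,0,0,0,0,0,8.5,0,0,0,0,0,0,8.5,0,0,0,0,0,-3,8.5,0,0,0,0,0,-5,8.5,0,0,0,0,0,-4,8.5]';python3 -c "
from h import *
for n in('top','scene'):
    s=snapshot(n);P=cloud(s)
    print(n,[(round(q['p'],2),w(s,q['xyz']).round(4)) for q in landmark_of('plate_c',s)[:2]])
    o=outline_of('plate_c',s)
    if o:
        q=P[o[0]['pixels']&(s['depth']>0)]; print(len(q),q.mean(0).round(4),cv2.minAreaRect((q[:,:2]*1000).astype(np.float32)))
    g=(s['frame'].min(-1)>150)&(P[...,0]>.55)&(P[...,0]<.63)&(P[...,1]>-.335)&(P[...,1]<-.265)&(P[...,2]<.03)
    q=P[g];print(len(q),cv2.minAreaRect((q[:,:2]*1000).astype(np.float32)))
to(.5885,-.299,.15,-89)
"
```

```text
clock: 12.8
ee_pos: [0.4811, -0.0278, 0.1549]
tcp_rot: [1.0, 0.008, 0.0, 0.0]
wrist_force: [0.3, -0.5, -0.5]
finger_gap: 0.995
finger_force: 0.0
top [(0.85, array([ 0.5895, -0.2977,  0.0072]))]
394 [ 0.5887 -0.2967  0.0182] ((589.5987548828125, -298.09307861328125), (56.17975616455078, 56.58164596557617), 2.576627254486084)
275 ((589.1466674804688, -298.3780822753906), (54.61876678466797, 54.77284622192383), 4.4300665855407715)
scene [(0.97, array([ 0.5843, -0.2968,  0.007 ]))]
496 [ 0.5893 -0.3002  0.0181] ((587.845458984375, -299.16656494140625), (55.9971809387207, 55.21446990966797), 4.304368019104004)
466 ((588.2127075195312, -296.35821533203125), (55.61538314819336, 60.5162353515625), 3.392416477203369)
t 13.1 yaw 0.96 tilt 0.13 pos [ 0.4802 -0.0276  0.1522] turn z 90.0 shift cm [ 27.33 -10.36   0.22] F [-0.   1.4  0.2] gap 0.995
```

```bash
python3 -m pendant '[0,0,0,1,2.5,0,8.5, 0,0,0,2,5.2,0,8.5, 0,0,0,2,5.2,0,8.5, 0,0,0,2,5.2,0,8.5, 0,0,0,2,5.2,0,8.5, 0,0,0,1.4,4,0,8.5, 0,0,10.5,0,0,0,8.5,0,0,10.5,0,0,0,8.5]'; python3 -m pendant '[0,0,10.5,0,0,0,8.5,0,0,10.5,0,0,0,8.5, 0,0,10.5,0,0,0,8.5,0,0,10.5,0,0,0,8.5, 0,0,10.5,0,0,0,8.5,0,0,10.5,0,0,0,8.5,0,0,3.5,0,0,0,8.5,0,0,0,0,0,0,8.5]';python3 -c "
from h import *
to(.5887,-.2985,.05,-86.5);print(read_state()['joint_pos'])"
```

```text
clock: 14.1
ee_pos: [0.5887, -0.2993, 0.1505]
tcp_rot: [0.984, -0.178, -0.002, -0.001]
wrist_force: [-1.1, -0.8, -0.6]
finger_gap: 0.992
finger_force: 0.0
clock: 15.1
ee_pos: [0.589, -0.2986, 0.1514]
tcp_rot: [0.728, -0.685, -0.002, 0.0]
wrist_force: [0.0, -0.8, 0.5]
finger_gap: 0.998
finger_force: 0.0
t 15.1 yaw -86.5 tilt 0.18 pos [ 0.589  -0.2986  0.1514] turn z -0.0 shift cm [-1.000e-02  2.000e-02  1.014e+01] F [ 0.  -0.8  0.5] gap 0.998
[-5.85153854e-01  6.56674628e-01  1.22085790e+00 -1.09535829e-04
  1.26714891e+00  2.49543146e+00]
```

```bash
python3 -m pendant '[0,0,0,0,0,3,8.5,0,0,0,0,0,5,8.5,0,0,0,0,0,3.5,8.5,0,0,0,0,0,2,8.5, 0,0,0,0,0,1.4,8.5, 0,0,0,0,0,0,8.5, 0,0,0,0,0,0,8.5]';python3 -c "
from h import *
to(.5887,-.2985,.0,-86.5)
s=snapshot('scene')
cv2.imwrite('pics/s3.png',cv2.cvtColor(cv2.resize(s['frame'][160:340,90:330],(800,600),interpolation=3),cv2.COLOR_RGB2BGR))"
```

```text
clock: 15.98
ee_pos: [0.5903, -0.2995, 0.0056]
tcp_rot: [0.728, -0.685, 0.001, -0.0]
wrist_force: [0.0, -0.9, -0.4]
finger_gap: 0.997
finger_force: 0.0
t 15.97 yaw -86.53 tilt 0.14 pos [ 0.5903 -0.2995  0.0056] turn z -0.0 shift cm [-0.11  0.16  0.56] F [ 0.  -0.9 -0.4] gap 0.997
```

View pics/s3.png

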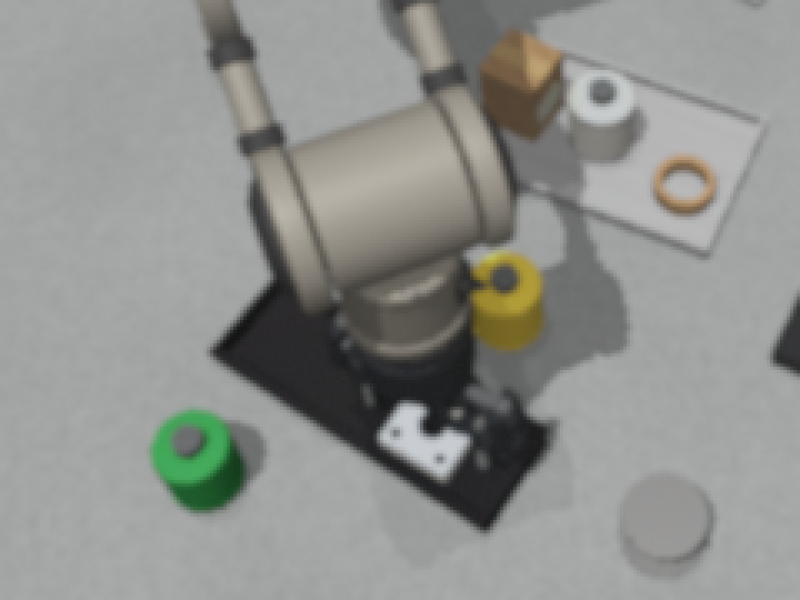

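Carton (520,85) and filter (600,115) both stand in the tray, and the plate (430,440) lies between the fingers.

```bash
python3 -m pendant '[0,0,0,-0.1,0.1,0.3,8.5,0,0,0,0,0,0.2,8.5,0,0,0,0,0,0,8.5,0,0,0,0,0,0,7]';python3 -m pendant '[0,0,0,0,0,0,6,0,0,0,0,0,0,5,0,0,0,0,0,0,4.8,0,0,0,0,0,0,4.8,0,0,0,0,0,0,4.8]'
```

```text
clock: 16.52
ee_pos: [0.5885, -0.2981, -0.0007]
tcp_rot: [0.728, -0.685, 0.0, 0.0]
wrist_force: [0.4, 0.4, 0.7]
finger_gap: 0.822
finger_force: 0.0
clock: 17.15
ee_pos: [0.5891, -0.2984, 0.0003]
tcp_rot: [0.728, -0.685, 0.001, -0.0]
wrist_force: [0.5, 0.5, 5.5]
finger_gap: 0.641
finger_force: 67.7
```

```bash
python3 -m pendant '[0,0,0,0,0,-1,4.8,0,0,0,0,0,-4,4.8,0,0,0,0,0,-5,4.8,0,0,0,0,0,-5,4.8,0,0,-5,0,0,0,4.8,0,0,-10,0,0,0,4.8,0,0,-10,0,0,0,4.8,0,0,-10,0,0,0,4.8]';python3 -m pendant '[0,0,-10,0,0,0,4.8,0,0,-10,0,0,0,4.8,0,0,-10,0,0,0,4.8,0,0,-10,0,0,0,4.8,0,0,-4.2,0,0,0,4.8,0,0,0,0,0,0,4.8]'; cat >> h.py <<'E'
O=np.array([.4657,.2958,.0232]); X=R.from_euler("ZY",[-7.3,-15],degrees=True).as_matrix()
def deckpose(off=.0107):
    "TCP in deck frame mm, plate centre in deck frame, remaining turn"
    st=read_state(); m=R.from_quat(st["tcp_rot"]).as_matrix()
    t=(X.T@(st["ee_pos"]-O)); pc=X.T@(st["ee_pos"]-off*m[:,2]-O)
    T=X@np.diag([1,-1,-1]); e=R.from_matrix(m.T@T).as_rotvec(degrees=True)
    print("t",round(st["clock"],2),"TCP deck",(t*1000).round(1),"plate c deck",(pc*1000).round(1),"turn left",e.round(1),"F(deck)",(X.T@st["wrist_force"]).round(1),"gap",round(float(st["finger_gap"]),3),"fz",round(float(st["finger_force"]),1))
E
python3 -c "
from h import *
g=O+X@np.array([.031,-.050,.007-.0107]);print(g)
to(g[0],g[1],.15,-7.3);deckpose()"
```

```text
clock: 18.15
ee_pos: [0.5882, -0.2978, 0.1493]
tcp_rot: [0.902, -0.432, -0.0, -0.0]
wrist_force: [-0.3, 0.4, -1.2]
finger_gap: 0.641
finger_force: 63.9
clock: 18.9
ee_pos: [0.5883, -0.2979, 0.1493]
tcp_rot: [0.998, -0.064, -0.0, -0.0]
wrist_force: [-0.5, 0.0, -0.9]
finger_gap: 0.641
finger_force: 63.9
[0.48999763 0.24227881 0.02764946]
t 18.9 yaw -7.38 tilt 0.03 pos [ 0.5883 -0.2979  0.1493] turn z -0.1 shift cm [-16.61 -52.33  -0.07] F [-0.5  0.  -0.9] gap 0.641
t 18.9 TCP deck [ 222.9 -573.3   70.8] plate c deck [ 225.7 -573.3   81.2] turn left [ 0.  15.  -0.1] F(deck) [-0.7 -0.  -0.8] gap 0.641 fz 63.9
```

```bash
python3 -m pendant '[0,0,0,-0.8,-2.5,0,4.8,0,0,0,-1.6,-5,0,4.8,0,0,0,-1.6,-5,0,4.8,0,0,0,-1.6,-5,0,4.8,0,0,0,-1.6,-5,0,4.8,0,0,0,-1.6,-5,0,4.8,0,0,0,-1.6,-5,0,4.8,0,0,0,-1.6,-5,0,4.8]';python3 -m pendant '[0,0,0,-1.6,-5,0,4.8,0,0,0,-1.6,-5,0,4.8,0,0,0,-1.4,-4.8,0,4.8,0,7.5,0,0,0,0,4.8,0,7.5,0,0,0,0,4.8,0,0,0,0,0,0,4.8,0,0,0,0,0,0,4.8]';python3 -c "
from h import *
deckpose()
s=snapshot('top');P=cloud(s)
q=(P-O)@X*1000
d=q[(q[...,2]>8)&(q[...,2]<15)&(q[...,0]>6)&(q[...,0]<70)&(q[...,1]>20)&(q[...,1]<110)]
print(len(d),d.mean(0))
cv2.imwrite('pics/t4.png',cv2.cvtColor(cv2.resize(s['frame'][130:280,60:260],(800,600),interpolation=3),cv2.COLOR_RGB2BGR))"
```

```text
clock: 19.9
ee_pos: [0.5169, 0.0908, 0.1496]
tcp_rot: [0.998, -0.065, 0.0, 0.0]
wrist_force: [0.3, 0.7, -1.4]
finger_gap: 0.638
finger_force: 63.9
clock: 20.78
ee_pos: [0.4914, 0.242, 0.1498]
tcp_rot: [0.989, -0.064, 0.13, 0.008]
wrist_force: [0.4, 0.2, -0.9]
finger_gap: 0.641
finger_force: 64.0
t 20.77 TCP deck [ 64.  -50.1 114. ] plate c deck [ 64.  -50.1 124.7] turn left [-0.   0.1 -0.1] F(deck) [ 0.2  0.2 -1. ] gap 0.641 fz 64.0
70 [45.78579585 62.11345302 11.95738329]
```

View pics/t4.png

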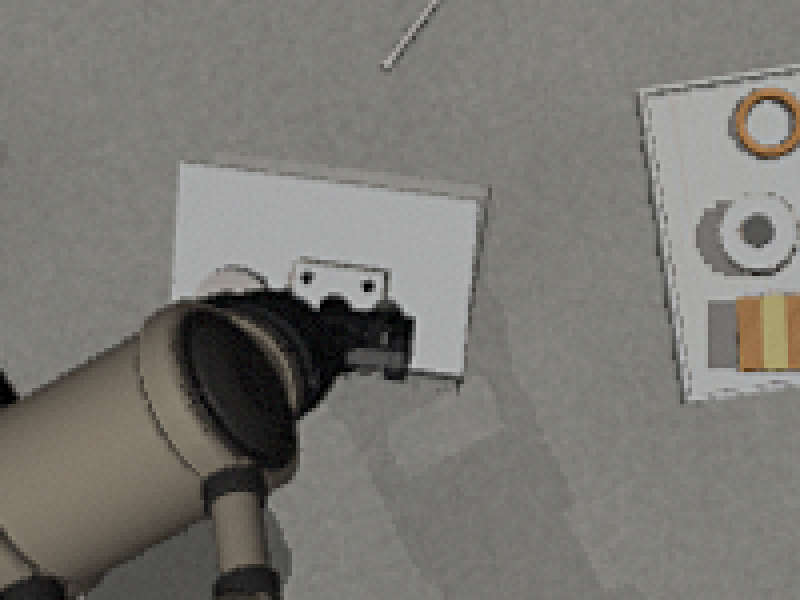

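The plate is held squarely over the free half of the deck ((340,285)), the disc is at (235,280), and the tray items are upright.

```bash
python3 -m pendant '[0,0,0,-1,0,2.5,4.8,0,0,0,-1.2,0,3.5,4.8,0,0,0,-0.7,0,3,4.8,0,0,0,0,0,1.5,4.8,0,0,0,0,0,0.5,4.8,0,0,0,0,0,0,4.8,0,0,0,0,0,0,4.8]';python3 -c "
from h import *
deckpose()"
```

```text
clock: 21.7
ee_pos: [0.4918, 0.2421, 0.0366]
tcp_rot: [0.989, -0.064, 0.131, 0.008]
wrist_force: [0.6, -0.4, -1.7]
finger_gap: 0.635
finger_force: 64.0
t 21.7 TCP deck [ 35.1 -50.    4.4] plate c deck [ 35.1 -50.   15.1] turn left [-0.  -0.1 -0.1] F(deck) [ 0.2 -0.3 -1.8] gap 0.635 fz 64.0
```

Lower towards the surface in small steps until there is contact.

```bash
python3 -m pendant '[0,0,0,0,0,0.4,4.8,0,0,0,0,0,0.2,4.8,0,0,0,0,0,0,4.8]';python3 -c "
from h import *
deckpose()";  python3 -m pendant '[0,0,0,0,0,0.15,4.8,0,0,0,0,0,0,4.8]';python3 -c "
from h import *
deckpose()"
```

```text
clock: 22.08
ee_pos: [0.4926, 0.2416, 0.0296]
tcp_rot: [0.989, -0.063, 0.13, 0.008]
wrist_force: [0.2, -0.6, -1.9]
finger_gap: 0.638
finger_force: 64.0
t 22.07 TCP deck [ 34.1 -50.3  -2.5] plate c deck [ 34.1 -50.3   8.2] turn left [ 0.  0. -0.] F(deck) [-0.3 -0.5 -1.9] gap 0.638 fz 64.0
clock: 22.32
ee_pos: [0.493, 0.2416, 0.0282]
tcp_rot: [0.989, -0.063, 0.13, 0.008]
wrist_force: [-0.3, 0.2, -2.5]
finger_gap: 0.639
finger_force: 64.0
t 22.32 TCP deck [ 34.1 -50.3  -4. ] plate c deck [ 34.1 -50.3   6.7] turn left [ 0.  0. -0.] F(deck) [-1.   0.1 -2.3] gap 0.639 fz 64.0
```

```bash
python3 -m pendant '[0,0,0,-0.3,0,0,4.8,0,0,0,-0.15,0,0,4.8,0,0,0,0,0,0,4.8]';python3 -c "
from h import *
deckpose()";  python3 -m pendant '[0,0,0,-0.15,0,0,4.8,0,0,0,0,0,0,4.8]';python3 -c "
from h import *
deckpose()"
```

```text
clock: 22.7
ee_pos: [0.4885, 0.2422, 0.0271]
tcp_rot: [0.989, -0.063, 0.13, 0.008]
wrist_force: [-0.7, 0.3, -0.5]
finger_gap: 0.638
finger_force: 64.0
t 22.7 TCP deck [ 29.4 -50.3  -3.9] plate c deck [ 29.4 -50.3   6.8] turn left [ 0.  0. -0.] F(deck) [-0.8  0.2 -0.3] gap 0.638 fz 64.0
clock: 22.95
ee_pos: [0.4871, 0.2423, 0.0266]
tcp_rot: [0.989, -0.063, 0.13, 0.008]
wrist_force: [1.5, -0.1, -1.1]
finger_gap: 0.636
finger_force: 64.0
t 22.95 TCP deck [ 28.  -50.3  -3.9] plate c deck [ 28.  -50.3   6.8] turn left [ 0.  0. -0.] F(deck) [ 1.2  0.1 -1.4] gap 0.636 fz 64.0
```

```bash
python3 -m pendant '[0,0,0,-0.1,0,0,4.8,0,0,0,0,0,0,4.8]';python3 -c "
from h import *
deckpose()";  python3 -m pendant '[0,0,0,0,0,0.1,4.8,0,0,0,0,0,0,4.8]';python3 -c "
from h import *
deckpose()"
```

```text
clock: 23.2
ee_pos: [0.4863, 0.2424, 0.0264]
tcp_rot: [0.989, -0.063, 0.13, 0.008]
wrist_force: [-0.5, -0.0, -1.6]
finger_gap: 0.638
finger_force: 64.0
t 23.2 TCP deck [ 27.1 -50.3  -3.9] plate c deck [ 27.1 -50.3   6.8] turn left [ 0.  0. -0.] F(deck) [-0.8 -0.1 -1.4] gap 0.638 fz 64.0
clock: 23.45
ee_pos: [0.4864, 0.2425, 0.0262]
tcp_rot: [0.989, -0.063, 0.13, 0.008]
wrist_force: [-4.4, -0.6, 7.5]
finger_gap: 0.637
finger_force: 69.5
t 23.45 TCP deck [ 27.2 -50.3  -4.2] plate c deck [ 27.2 -50.3   6.5] turn left [ 0. -0. -0.] F(deck) [-2.2 -1.1  8.4] gap 0.637 fz 69.5
```

```bash
python3 -m pendant '[0,0,0,-0.1,0,-0.04,4.8,0,0,0,0,0,0,4.8]';python3 -c "
from h import *
deckpose()";  python3 -m pendant '[0,0,0,-0.1,0,0,4.8,0,0,0,0,0,0,4.8]';python3 -c "
from h import *
deckpose()";  python3 -m pendant '[0,0,0,-0.1,0,0,4.8,0,0,0,0,0,0,4.8]';python3 -c "
from h import *
deckpose()"
```

```text
clock: 23.7
ee_pos: [0.4859, 0.2427, 0.0261]
tcp_rot: [0.989, -0.063, 0.131, 0.008]
wrist_force: [-1.4, -0.4, 4.4]
finger_gap: 0.641
finger_force: 67.6
t 23.7 TCP deck [ 26.6 -50.1  -4.2] plate c deck [ 26.6 -50.1   6.5] turn left [-0.  -0.1 -0. ] F(deck) [-0.1 -0.6  4.6] gap 0.641 fz 67.6
clock: 23.95
ee_pos: [0.4855, 0.2429, 0.026]
tcp_rot: [0.989, -0.063, 0.131, 0.008]
wrist_force: [1.8, -1.6, 5.6]
finger_gap: 0.642
finger_force: 67.3
t 23.95 TCP deck [ 26.2 -50.   -4.2] plate c deck [ 26.2 -50.    6.5] turn left [-0.  -0.1 -0. ] F(deck) [ 3.4 -1.4  4.9] gap 0.642 fz 67.3
clock: 24.2
ee_pos: [0.4847, 0.2431, 0.0257]
tcp_rot: [0.989, -0.063, 0.131, 0.008]
wrist_force: [2.1, -0.6, 6.2]
finger_gap: 0.639
finger_force: 67.3
t 24.2 TCP deck [ 25.3 -49.8  -4.2] plate c deck [ 25.3 -49.8   6.5] turn left [-0.1 -0.1 -0. ] F(deck) [ 3.7 -0.4  5.4] gap 0.639 fz 67.3
```

```bash
for i in 1; do python3 -m pendant '[0,0,0,-0.1,0,0,4.8,0,0,0,0,0,0,4.8]' ;done;python3 -c "
from h import *
deckpose()";  python3 -m pendant '[0,0,0,-0.1,0,0,4.8,0,0,0,0,0,0,4.8]';python3 -c "
from h import *
deckpose()
s=snapshot('top');P=cloud(s)
q=(P-O)@X*1000
l=q[(q[...,2]>9)&(q[...,2]<20)&(q[...,0]<12)&(q[...,0]>-15)&(abs(q[...,1])<120)];print(len(l),np.percentile(l[:,0],[5,50,95]) if len(l) else 0)
o=outline_of('plate_c',s);print([ (a['p'],q[a['pixels']].mean(0)) for a in o[:2]])
s=snapshot('scene');cv2.imwrite('pics/s5.png',cv2.cvtColor(cv2.resize(s['frame'][70:170,240:373],(798,600),interpolation=3),cv2.COLOR_RGB2BGR))"
```

```text
clock: 24.45
ee_pos: [0.4842, 0.2433, 0.0256]
tcp_rot: [0.989, -0.063, 0.132, 0.008]
wrist_force: [5.5, -1.4, 4.9]
finger_gap: 0.642
finger_force: 66.3
t 24.45 TCP deck [ 24.8 -49.8  -4.2] plate c deck [ 24.7 -49.8   6.5] turn left [-0.1 -0.2 -0. ] F(deck) [ 6.7 -0.7  3.3] gap 0.642 fz 66.3
clock: 24.7
ee_pos: [0.4842, 0.2433, 0.0256]
tcp_rot: [0.989, -0.063, 0.133, 0.008]
wrist_force: [8.3, -4.1, 4.0]
finger_gap: 0.635
finger_force: 65.3
t 24.7 TCP deck [ 24.7 -49.7  -4.1] plate c deck [ 24.7 -49.7   6.6] turn left [-0.1 -0.3 -0. ] F(deck) [ 9.5 -3.   1.6] gap 0.635 fz 65.3
76 [-6.40148208 -1.33352299 10.62867195]
[(0.6, array([ 43.81537086, -51.36850809,  14.01629303]))]
```

View pics/s5.png

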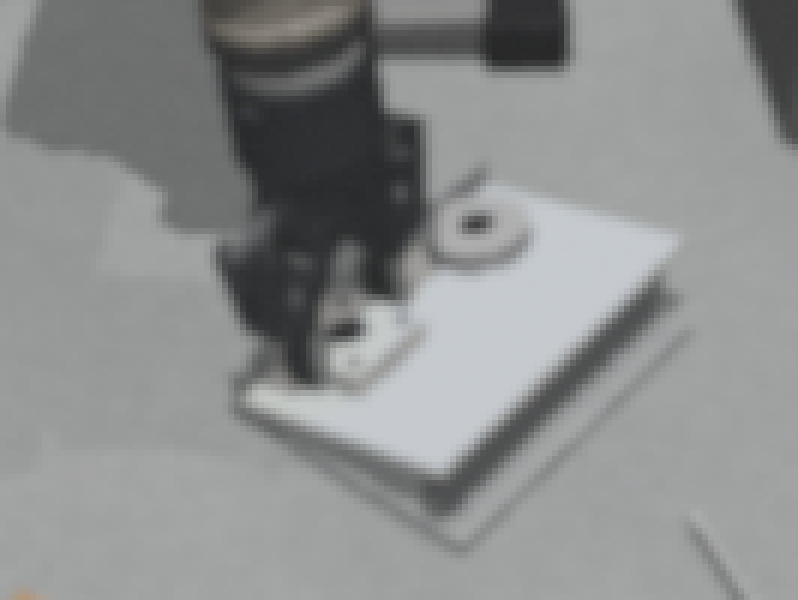

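The plate has stopped and the force is rising, so it is against the lip. It lies square in view (~(370,340)), clear of the disc (480,230). Release.

```bash
python3 -m pendant '[0,0,0,0.1,0,0,4.8,0,0,0,0,0,0,4.8,0,0,0,0,0,0,6,0,0,0,0,0,0,8,0,0,0,0,0,0,8,0,0,0,0,0,0,8]'; python3 -m pendant '[0,0,0,0,0,-1,8,0,0,0,0,0,-3,8,0,0,0,0,0,-5,8,0,0,0,0,0,-5,8,0,0,0,0,-2,-4,8,0,-7.5,0,0,-3,0,8,0,-7.5,0,0,0,0,8]';python3 -c "
from h import *
to(.55,-.016,.15,1)"
```

```text
clock: 25.6
ee_pos: [0.4824, 0.2429, 0.0246]
tcp_rot: [0.989, -0.063, 0.13, 0.009]
wrist_force: [-0.0, 0.2, 0.2]
finger_gap: 0.934
finger_force: 0.0
clock: 26.48
ee_pos: [0.4423, 0.3007, 0.2008]
tcp_rot: [0.998, -0.062, -0.001, -0.002]
wrist_force: [-0.1, -0.9, -0.7]
finger_gap: 0.94
finger_force: 0.0
t 26.48 yaw -7.12 tilt 0.2 pos [0.4423 0.3007 0.2008] turn z -8.1 shift cm [10.21 31.86  5.08] F [-0.1 -0.9 -0.7] gap 0.94
```

```bash
python3 -m pendant '[0,0,-8.1,0,0,0,8.5,0,0,0,1.7,5.3,0.8,8.5,0,0,0,1.7,5.3,0.8,8.5,0,0,0,1.7,5.3,0.8,8.5,0,0,0,1.7,5.3,0.8,8.5,0,0,0,1.7,5.3,0.8,8.5,0,0,0,1.7,5.3,1,8.5,0,0,0,0,0,0,8.5]';python3 -c "
from h import *
to(.5498,-.0161,.032,.95)
for n in('top','scene'):
    s=snapshot(n);q=(cloud(s)-O)@X*1000
    for nm,z in(('plate_c',14),('disc_c',12)):
        for o in outline_of(nm,s)[:1]:
            p=q[o['pixels']]; p=p[(abs(p[:,2]-z)<3)&(p[:,0]<70)&(abs(p[:,1])<120)]
            if len(p)>9: print(n,nm,round(o['p'],2),len(p),p.mean(0).round(1),cv2.minAreaRect(p[:,:2].astype(np.float32)))
    l=q[(q[...,2]>12)&(q[...,2]<18)&(q[...,0]<8)&(q[...,0]>-15)&(abs(q[...,1])<105)];print('lip',np.percentile(l[:,0],[5,50,95]))
    if n=='top': cv2.imwrite('pics/t6.png',cv2.cvtColor(cv2.resize(s['frame'][150:240,90:210],(800,600),interpolation=3),cv2.COLOR_RGB2BGR))"
```

```text
clock: 27.48
ee_pos: [0.5494, -0.0214, 0.1484]
tcp_rot: [1.0, 0.004, -0.0, 0.0]
wrist_force: [-0.1, 0.4, -0.2]
finger_gap: 0.996
finger_force: 0.0
t 27.48 yaw 0.49 tilt 0.03 pos [ 0.5494 -0.0214  0.1484] turn z -0.5 shift cm [ 0.05 -0.53 11.64] F [-0.1  0.4 -0.2] gap 0.996
top disc_c 0.52 267 [28.5 56.2 12.1] ((28.62930679321289, 56.297142028808594), (52.38721466064453, 52.374507904052734), 51.46470260620117)
lip [-6.46430471 -2.22543177  7.0456904 ]
scene plate_c 0.51 183 [ 30.4 -48.8  14.1] ((26.049827575683594, -48.775909423828125), (59.096309661865234, 60.58281707763672), 88.4654769897461)
scene disc_c 0.63 133 [27.8 56.  12.3] ((26.55199432373047, 58.22019958496094), (47.20427322387695, 58.224449157714844), 34.46080780029297)
lip [-8.07837501 -2.843713    4.95623878]
```

View pics/t6.png

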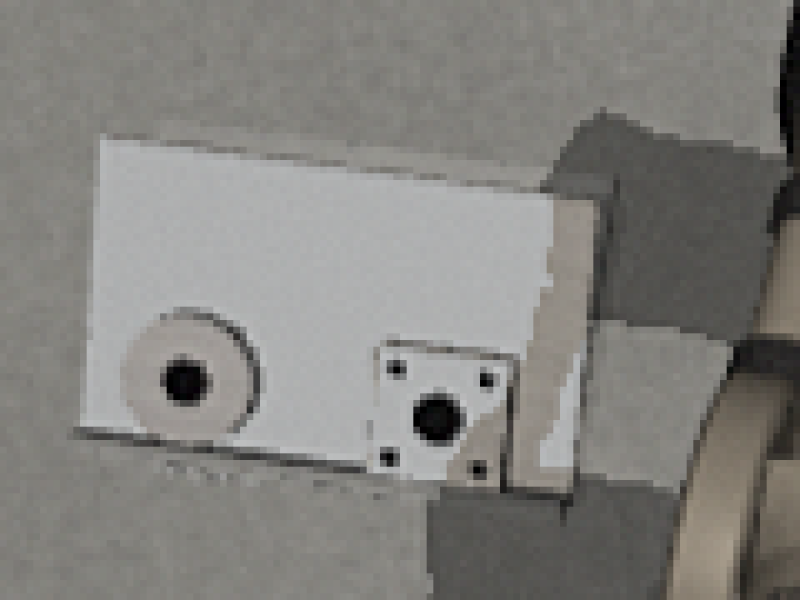

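The plate (440,415) lies flat and square against the lip, beside the undisturbed disc (185,380). Fetch the filter.

```bash
python3 -m pendant '[0,0,-0.5,0,-0.5,0,8.5,0,0,0,0,0,3,8.5,0,0,0,0,0,5,8.5,0,0,0,0,0,3,8.5,0,0,0,0,0,0.6,8.5,0,0,0,0,0,0,8.5,0,0,0,0,0,0,8.5]';python3 -c "
from h import *
to(.5498,-.0161,.032,.95)"
```

```text
clock: 28.65
ee_pos: [0.55, -0.0131, 0.0342]
tcp_rot: [1.0, 0.011, 0.001, 0.0]
wrist_force: [0.5, 0.0, 0.1]
finger_gap: 0.997
finger_force: 0.0
t 28.65 yaw 1.28 tilt 0.16 pos [ 0.55   -0.0131  0.0342] turn z 0.3 shift cm [-0.03  0.3   0.22] F [0.5 0.  0.1] gap 0.997
```

```bash
python3 -m pendant '[0,0,0.3,0,0.3,0.2,8.5,0,0,0,0,0,0,8.5,0,0,0,0,0,0,8.5,0,0,0,0,0,0,5,0,0,0,0,0,0,4.5,0,0,0,0,0,0,4.5,0,0,0,0,0,0,4.5]';python3 -c "
from h import *
to(.5270,-.3009,.14,.95)"
```

```text
clock: 29.52
ee_pos: [0.5493, -0.0162, 0.0311]
tcp_rot: [1.0, 0.008, 0.0, 0.0]
wrist_force: [-0.7, -1.3, 5.5]
finger_gap: 0.615
finger_force: 63.0
t 29.52 yaw 0.96 tilt 0.05 pos [ 0.5493 -0.0162  0.0311] turn z 0.0 shift cm [ -2.71  28.43 -10.89] F [-0.7 -1.3  5.5] gap 0.615
```

```bash
python3 -m pendant '[0,0,0,0,0,-1,4.5,0,0,0,0,0,-3,4.5,0,0,0,0,0,-4,4.5,0,0,0,0,0,-3,4.5,0,0,0,-0.3,2.5,0,4.5,0,0,0,-0.5,5,0,4.5,0,0,0,-0.5,5,0,4.5,0,0,0,-0.5,5,0,4.5]'; python3 -m pendant '[0,0,0,-0.5,5,0,4.5,0,0,0,-0.3,3.6,0,4.5,0,0,0,-0.15,2.3,0,4.5,0,0,0,0,0,0,4.5,0,0,0,0,0,3,4.5,0,0,0,0,0,2,4.5,0,0,0,0,0,0,4.5]';python3 -c "
from h import *
to(.5265,-.3009,.0312,.95)"
```

```text
clock: 30.52
ee_pos: [0.5334, -0.1926, 0.1407]
tcp_rot: [1.0, 0.009, -0.0, -0.0]
wrist_force: [0.2, -0.2, -2.9]
finger_gap: 0.617
finger_force: 63.5
clock: 31.4
ee_pos: [0.5256, -0.2983, 0.0892]
tcp_rot: [1.0, 0.009, -0.002, -0.002]
wrist_force: [0.4, 0.4, -2.6]
finger_gap: 0.616
finger_force: 63.7
t 31.4 yaw 1.04 tilt 0.26 pos [ 0.5256 -0.2983  0.0892] turn z 0.1 shift cm [0.08 0.26 5.8 ] F [ 0.4  0.4 -2.6] gap 0.616
```

```bash
python3 -m pendant '[0,0,0,0.05,0.2,2,4.5,0,0,0,0,0,2.5,4.5,0,0,0,0,0,0.7,4.5,0,0,0,0,0,0,4.5]';python3 -c "
from h import *
to(.5265,-.3009,.0312,.95)"
```

```text
clock: 31.9
ee_pos: [0.5273, -0.3023, 0.0394]
tcp_rot: [1.0, 0.009, 0.0, 0.0]
wrist_force: [-0.5, 0.2, -2.5]
finger_gap: 0.617
finger_force: 63.6
t 31.9 yaw 0.99 tilt 0.02 pos [ 0.5273 -0.3023  0.0394] turn z 0.0 shift cm [-0.07 -0.14  0.82] F [-0.5  0.2 -2.5] gap 0.617
```

```bash
python3 -m pendant '[0,0,0,-0.05,-0.1,0.3,4.5,0,0,0,0,0,0.2,4.5,0,0,0,0,0,0,4.5]';python3 -c "
from h import *
to(.5265,-.3009,.0312,.95)"
```

```text
clock: 32.28
ee_pos: [0.5264, -0.3016, 0.034]
tcp_rot: [1.0, 0.008, 0.0, 0.0]
wrist_force: [-0.3, 0.4, -3.1]
finger_gap: 0.615
finger_force: 63.7
t 32.27 yaw 0.96 tilt 0.02 pos [ 0.5264 -0.3016  0.034 ] turn z 0.0 shift cm [ 0.01 -0.07  0.28] F [-0.3  0.4 -3.1] gap 0.615
```

```bash
python3 -m pendant '[0,0,0,0,-0.05,0.15,4.5,0,0,0,0,0,0.1,4.5,0,0,0,0,0,0,4.5]';python3 -c "
from h import *
to(.5265,-.3009,.0312,.95)"
```

```text
clock: 32.65
ee_pos: [0.5263, -0.3011, 0.0312]
tcp_rot: [1.0, 0.008, -0.0, 0.0]
wrist_force: [-0.9, 0.6, -2.1]
finger_gap: 0.616
finger_force: 63.8
t 32.65 yaw 0.96 tilt 0.0 pos [ 0.5263 -0.3011  0.0312] turn z 0.0 shift cm [ 0.02 -0.02 -0.  ] F [-0.9  0.6 -2.1] gap 0.616
```

```bash
python3 -m pendant '[0,0,0,0,0,0.1,4.5,0,0,0,0,0,0,4.5]'; python3 -m pendant '[0,0,0,0,0,0,8.5,0,0,0,0,0,0,8.5,0,0,0,0,0,0,8.5,0,0,0,0,0,-3,8.5,0,0,0,0,0,-5,8.5,0,0,0,0,0,-3.5,8.5,0,0,0,0,0,0,8.5]';python3 -c "
from h import *
to(.4812,-.0278,.145,.95)"
```

```text
clock: 32.9
ee_pos: [0.5264, -0.3011, 0.0311]
tcp_rot: [1.0, 0.008, 0.0, 0.0]
wrist_force: [-1.5, 0.8, 5.3]
finger_gap: 0.614
finger_force: 64.3
clock: 33.78
ee_pos: [0.5278, -0.3021, 0.1486]
tcp_rot: [1.0, 0.008, 0.003, 0.002]
wrist_force: [-0.8, 0.3, -0.4]
finger_gap: 0.996
finger_force: 0.0
t 33.77 yaw 0.96 tilt 0.39 pos [ 0.5278 -0.3021  0.1486] turn z 0.0 shift cm [ -4.2  -27.51   0.36] F [-0.8  0.3 -0.4] gap 0.996
```

```bash
python3 -m pendant '[0,0,0,-0.4,-2.5,0,8.5,0,0,0,-0.8,-5.2,0,8.5,0,0,0,-0.8,-5.2,0,8.5,0,0,0,-0.8,-5.2,0,8.5,0,0,0,-0.8,-5.2,0,8.5,0,0,0,-0.6,-4.1,0,8.5,0,0,0,0,0,0,8.5,0,0,0,0,0,0,8.5]';python3 -m pendant '[0,0,0,0,0,3,8.5,0,0,0,0,0,4,8.5,0,0,0,0,0,0,8.5,0,0,0,0,0,0,8.5]';python3 -c "
from h import *
to(.4812,-.0278,.0335,.95)"
```

```text
clock: 34.78
ee_pos: [0.4797, -0.0281, 0.1447]
tcp_rot: [1.0, 0.009, -0.0, 0.0]
wrist_force: [-0.4, 0.1, 0.6]
finger_gap: 0.995
finger_force: 0.0
clock: 35.28
ee_pos: [0.4805, -0.0287, 0.076]
tcp_rot: [1.0, 0.008, 0.0, 0.0]
wrist_force: [1.0, 0.8, -0.7]
finger_gap: 0.995
finger_force: 0.0
t 35.27 yaw 0.9 tilt 0.06 pos [ 0.4805 -0.0287  0.076 ] turn z -0.1 shift cm [ 0.07 -0.09  4.25] F [ 1.   0.8 -0.7] gap 0.995
```

```bash
python3 -m pendant '[0,0,0,0.1,-0.05,2.5,8.5,0,0,0,0,0,1.5,8.5,0,0,0,0,0,0.2,8.5,0,0,0,0,0,0,8.5]';python3 -m pendant '[0,0,0,0,0,0,8.5,0,0,0,0,0,0,5,0,0,0,0,0,0,4.1,0,0,0,0,0,0,4.1,0,0,0,0,0,0,4.1]';python3 -c "
from h import *
to(.4599,-.3014,.145,.95)"
```

```text
clock: 35.78
ee_pos: [0.4812, -0.0274, 0.0338]
tcp_rot: [1.0, 0.008, 0.0, 0.0]
wrist_force: [-0.4, -0.9, -0.6]
finger_gap: 0.996
finger_force: 0.0
clock: 36.4
ee_pos: [0.481, -0.0273, 0.0337]
tcp_rot: [1.0, 0.008, 0.0, 0.0]
wrist_force: [-2.1, 1.4, 5.0]
finger_gap: 0.579
finger_force: 61.9
t 36.4 yaw 0.96 tilt 0.05 pos [ 0.481  -0.0273  0.0337] turn z 0.0 shift cm [ -2.56  27.37 -11.13] F [-2.1  1.4  5. ] gap 0.579
```

```bash
python3 -m pendant '[0,0,0,0,0,-1,4.1,0,0,0,0,0,-3,4.1,0,0,0,0,0,-4,4.1,0,0,0,0,0,-3,4.1,0,0,0,-0.3,2.5,0,4.1,0,0,0,-0.5,5,0,4.1,0,0,0,-0.5,5,0,4.1,0,0,0,-0.5,5,0,4.1]'; python3 -m pendant '[0,0,0,-0.4,5,0,4.1,0,0,0,-0.2,3,0,4.1,0,0,0,-0.1,1.8,0,4.1,0,0,0,0,0,0,4.1,0,0,0,0,0,3,4.1,0,0,0,0,0,2,4.1,0,0,0,0,0,0,4.1,0,0,0,0,0,0,4.1]';python3 -c "
from h import *
to(.4598,-.3014,.0337,.95)"
```

```text
clock: 37.4
ee_pos: [0.4652, -0.2039, 0.1436]
tcp_rot: [1.0, 0.009, -0.0, -0.0]
wrist_force: [0.7, 0.5, -1.8]
finger_gap: 0.581
finger_force: 62.4
clock: 38.4
ee_pos: [0.461, -0.3001, 0.0942]
tcp_rot: [1.0, 0.009, 0.0, 0.0]
wrist_force: [0.2, -0.8, -1.4]
finger_gap: 0.578
finger_force: 62.4
t 38.4 yaw 1.02 tilt 0.06 pos [ 0.461  -0.3001  0.0942] turn z 0.1 shift cm [-0.12  0.12  6.05] F [ 0.2 -0.8 -1.4] gap 0.578
```

```bash
python3 -m pendant '[0,0,0,-0.1,0.05,2,4.1,0,0,0,0,0,2.5,4.1,0,0,0,0,0,0.8,4.1,0,0,0,0,0,0.2,4.1,0,0,0,0,0,0,4.1,0,0,0,0,0,0,4.1]';python3 -c "
from h import *
to(.4598,-.3014,.0337,.95)"
```

```text
clock: 39.15
ee_pos: [0.4598, -0.3016, 0.0391]
tcp_rot: [1.0, 0.008, 0.001, 0.001]
wrist_force: [-0.3, -0.3, -2.0]
finger_gap: 0.576
finger_force: 62.5
t 39.15 yaw 0.96 tilt 0.09 pos [ 0.4598 -0.3016  0.0391] turn z 0.0 shift cm [ 0.   -0.01  0.54] F [-0.3 -0.3 -2. ] gap 0.576
```

```bash
python3 -m pendant '[0,0,0,0,0,0.3,4.1,0,0,0,0,0,0.2,4.1,0,0,0,0,0,0,4.1]'; python3 -m pendant '[0,0,0,0,0,0.1,4.1,0,0,0,0,0,0,4.1]';python3 -c "
from h import *
to(.4598,-.3014,.0337,.95)"
```

```text
clock: 39.52
ee_pos: [0.4594, -0.3013, 0.0338]
tcp_rot: [1.0, 0.008, 0.0, 0.0]
wrist_force: [-0.7, 1.1, 3.7]
finger_gap: 0.577
finger_force: 62.8
clock: 39.78
ee_pos: [0.4594, -0.3013, 0.0337]
tcp_rot: [1.0, 0.008, 0.0, 0.0]
wrist_force: [-3.7, 2.6, 12.4]
finger_gap: 0.577
finger_force: 64.1
t 39.77 yaw 0.96 tilt 0.05 pos [ 0.4594 -0.3013  0.0337] turn z 0.0 shift cm [0.04 0.01 0.  ] F [-3.7  2.6 12.4] gap 0.577
```

On the floor. Release, retreat and check everything.

```bash
python3 -m pendant '[0,0,0,0,0,-0.1,4.1,0,0,0,0,0,0,8.5,0,0,0,0,0,0,8.5,0,0,0,0,0,0,8.5,0,0,0,0,0,-3,8.5,0,0,0,0,0,-5,8.5,0,0,0,0,0,-4,8.5,0,0,0,0,-5,0,8.5]';python3 -m pendant '[0,0,0,-3,-5,-2,8.5,0,0,0,-3,-5,-2,8.5,0,0,0,-3,-5,-2,8.5,0,0,0,0,0,0,8.5,0,0,0,0,0,0,8.5]';python3 -c "
from h import *
np.set_printoptions(precision=4,suppress=True)
for n in('top','scene'):
    s=snapshot(n); A=cloud(s)
    for x0,x1,z0,z1,lab in((.41,.49,.06,.08,'carton'),(.49,.565,.055,.066,'filter'),(.49,.565,.066,.08,'stud')):
        q=A[(A[...,0]>x0)&(A[...,0]<x1)&(A[...,1]>-.35)&(A[...,1]<-.25)&(A[...,2]>z0)&(A[...,2]<z1)]
        print(n,lab,len(q),cv2.minAreaRect((q[:,:2]*1000).astype(np.float32)) if len(q)>8 else '')
    q=(A-O)@X*1000
    for nm,z in(('plate_c',14),('disc_c',12)):
        for o in outline_of(nm,s)[:1]:
            p=q[o['pixels']]; p=p[(abs(p[:,2]-z)<3)&(p[:,0]<70)&(abs(p[:,1])<120)]
            if len(p)>9: print(n,nm,round(o['p'],2),len(p),p.mean(0).round(1))
    if n=='scene': cv2.imwrite('pics/s7.png',cv2.cvtColor(cv2.resize(s['frame'][80:320,100:420],(800,600),interpolation=3),cv2.COLOR_RGB2BGR))"
```

```text
clock: 40.78
ee_pos: [0.4604, -0.2542, 0.1565]
tcp_rot: [1.0, 0.007, 0.003, 0.003]
wrist_force: [1.4, 0.8, -0.8]
finger_gap: 0.998
finger_force: 0.0
clock: 41.4
ee_pos: [0.3665, -0.103, 0.2135]
tcp_rot: [1.0, 0.009, 0.001, 0.0]
wrist_force: [0.8, 0.9, -0.4]
finger_gap: 0.997
finger_force: 0.0
top carton 369 ((459.6376037597656, -300.5135498046875), (49.44890213012695, 51.75060272216797), 2.025545120239258)
top filter 202 ((527.81494140625, -300.7441101074219), (49.587646484375, 54.379844665527344), 0.2082420289516449)
top stud 111 ((529.6468505859375, -300.17041015625), (45.43798065185547, 48.79595947265625), 43.0852165222168)
top plate_c 0.61 306 [ 28.6 -50.6  14. ]
top disc_c 0.53 238 [29.6 57.4 11.9]
scene carton 476 ((457.6205139160156, -301.0098876953125), (53.2218017578125, 50.26272201538086), 2.8662424087524414)
scene filter 293 ((527.1775512695312, -300.7651062011719), (53.217342376708984, 52.23136520385742), 87.90782928466797)
scene stud 112 ((526.2261962890625, -302.62249755859375), (44.14390182495117, 42.60973358154297), 17.973249435424805)
scene disc_c 0.48 149 [27.5 56.2 12.1]
```

View pics/s7.png

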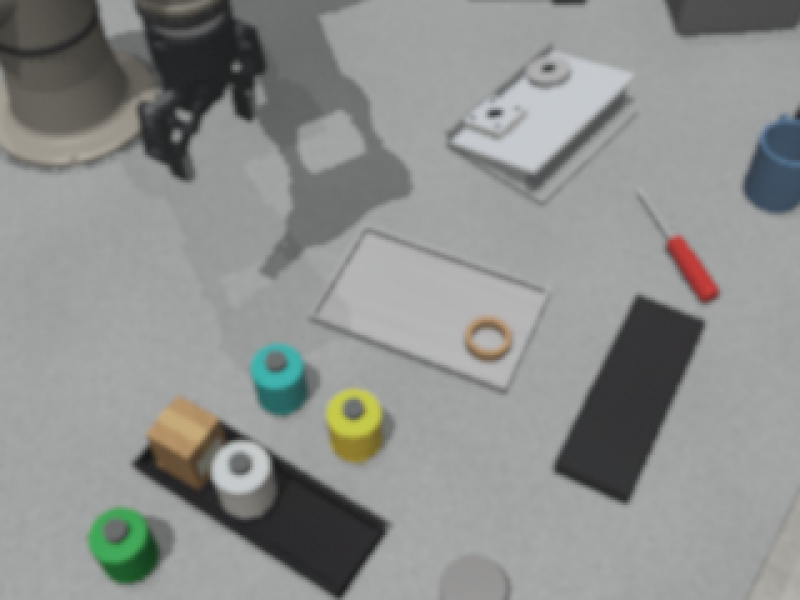

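The carton (185,440) and filter (243,480) are upright at their original places, within about 1 mm. The plate (495,115) is flat against the lip beside the disc (547,70), and the gripper is clear.

```bash
python3 -c "
from bench import *
print(job_done())"
```

```text
the job is handed in; nothing more can be done
None
```

The job is handed in after about 42 s of robot time: the plate lies flat and square against the lip beside the unshifted disc, and the filter and carton are upright in the bin within about 1 mm of where they started.

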